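Load a tang key into the bench marker and work its treadle

TASK

Draw the key with the narrow tang out of the three-bay rack and load it tang first into the nest of the marking machine, fully home against the stop and flat on the nest floor, and let go of it; the end you can reach in the rack is the one that goes in, so the key must be put down and taken again by its plain end. Only then press the treadle right down to its stop, hold it there for a moment to bring the marking head down over the tang, and let it spring all the way back up. Do not work the treadle before the key is home, and leave the other two keys, the loose things around and the loaded key where they are.

Things in the scene. Friction and masses are not known exactly. Their poses are not given: they have to be found in the camera images.
- rack: Dark steel rack, fixed, 90 (x) x 246 (y) x 38 mm high: a roof (underside 32 mm up) over three 36 mm wide bays at y = -78, 0, +78 mm, open only at the mouth (x = -45 mm), closed at the back (x = +39 mm). No floor: the keys lie on the table. Origin: centre of underside. Position and yaw vary; rack, marking machine and treadle swap places.
- tang_key: The key to load: aluminium bar 150 (x) x 26 (y) x 24 mm high, about 0.25 kg; its last 30 mm at the -x end is a tang, 12 mm wide, full height. Starts in any bay with its tang end sticking out of the mouth by about 75 mm, plain end under the roof. Origin: centre of underside; x along its length, from tang to plain end.
- tang_tip (a point): Middle of the end face of the tang (75 mm from the key's origin towards its -x, 12 mm up).
- plain_key: Another aluminium key 150 x 26 x 24 mm, plain square ended, in another bay; stays there. Origin as for the tang key.
- lap_key: Another aluminium key 150 x 26 x 24 mm whose last 30 mm at its -x end is full width but only 10 mm high; stays in its bay. Origin as for the tang key.
- marker: Grey marking machine, fixed, 100 mm wide. Its steel nest is a slot along x, 33 mm wide, floor 10 mm up, roof from 41 to 47 mm up, open at the mouth (x = -60, 16 mm flared guides in front), stop at x = +30 mm. Head, arm and column, up to 175 mm high, from x = -4 to +130 mm. A key fully home sticks out 60 mm from the mouth. Origin: underside, on the slot's centre line; x points into the slot.
- nest_mouth (a point): Centre of the nest's mouth, 22 mm above the table (middle height of a loaded key).
- nest_stop (a point): Centre of the stop face at the inner end of the nest, 90 mm behind the mouth, 22 mm above the table; its axes are the marker's.
- treadle_base: Blue base of the treadle, fixed, 150 (x) x 88 (y) x 12 mm with hinge ears at its +x end (hinge axis along y at x = +55 mm, 30 mm up). Origin: centre of its underside.
- treadle (a joint): The treadle plate (dark steel with rubber tread bars, 125 x 66 x 8 mm), hinged at its +x end, its free end towards -x raised. 0 = sprung up (17 degrees steep), 0.28 rad = down on its stop, nearly level; its spring takes 5 to 11 N at the free end.
- treadle_pad (a point): Where to press: top of the treadle plate, on its centre line, 105 mm from the hinge axis and 20 mm from the free end; about 65 mm above the table when up, about 36 mm at the stop.
- flange: Loose bronze flange lying flat, 104 mm across, 26 mm high, in front of the treadle; leave it. Origin: centre of its underside.
- bushing: Loose brass ring, 64 mm across, 30 mm high, behind; leave it. Origin: centre of its underside.
- gauge_block: Loose steel block 80 x 26 x 25 mm beside the treadle; leave it. Origin: centre of its underside.
- spray_can: Loose grey can, 52 mm across, 150 mm high, behind; leave it. Origin: centre of its underside.
- cup: White mug, 76 mm across, 85 mm high, at the left; leave it. Origin: centre of its underside.
- wrench: Wrench, 170 mm, lying at the right; leave it. Origin: its underside, mid-length.
Not all that is in view belongs to the job. What is shaped like the tang_key but turquoise or yellow is not meant.

How it is judged:
On the way, in this order (a step that is already met when the one before it is completed fails the run):
1. the tang key is in the nest, tang against the stop, and let go (horizontal distance between tang_tip and nest_stop below 0.008 m and z of tang_key in the frame of nest_stop between -0.018 and -0.006 m and angle between the x axis of tang_key and the x axis of marker, either way round below 0.1 rad and angle between tang_key's own z axis and vertical below 0.1 rad and contact force between the fingers and tang_key below 0.3 N), for 0.2 s.
2. the treadle is down at its stop for a moment, with the key home (value of joint treadle above 0.255 rad and horizontal distance between tang_tip and nest_stop below 0.008 m), for 0.3 s.
At the end, for the whole second after the job is handed in: The tang key lies at rest, flat in the nest, its tang tip within 8 mm of the stop (seen from above), the treadle is back up (below 0.03 rad), the other two keys are within 20 mm and the other loose things within 30 mm of where they began, and nothing is held (horizontal distance between tang_tip and nest_stop below 0.008 m and z of tang_key in the frame of nest_stop between -0.018 and -0.006 m and angle between the x axis of tang_key and the x axis of marker, either way round below 0.1 rad and angle between tang_key's own z axis and vertical below 0.1 rad and value of joint treadle below 0.03 rad and linear speed of tang_key below 0.02 m/s and distance of each of flange, bushing, gauge_block, spray_can, cup, wrench from where it was at the start of the episode below 0.03 m and distance of each of plain_key, lap_key from where it was at the start of the episode below 0.02 m); the robot touches nothing.
It fails at once if the treadle is pressed (past 0.08 rad) while the tang key is not home (tip more than 15 mm from the stop) (value of joint treadle above 0.08 rad and distance between tang_tip and nest_stop above 0.015 m).
It fails at once if the plain key or the lap key is moved more than 20 mm (distance of any of plain_key, lap_key from where it was at the start of the episode above 0.02 m).
It fails at once if a loose bystander (flange, bushing, gauge block, spray can, mug, wrench) is moved more than 30 mm (distance of any of flange, bushing, gauge_block, spray_can, cup, wrench from where it was at the start of the episode above 0.03 m).
It also fails if it takes over 72 s, if anything falls off the work surface, if the arm or the gripper's body presses on something with over 40 N, if the wrist force passes 120 N, or if a joint passes its speed limit or range.

ROBOT

A 7-joint arm with a two-finger parallel gripper is mounted at the origin on the work surface. World frame = base frame: x ahead of the robot, y to its left, z up, the work surface at z = 0. Lengths are in m, angles in rad, forces in N, time in s.
With the tool pointing down it reaches from about 0.4 to 0.85 m from the base axis. Payload 4.5 kg.
Tool frame: the origin (TCP) lies at the very end of the fingers, on their centre line; the grasp point (between the pads) lies 19 mm behind it; z points along the fingers, y is the line along which they close (so a half turn about z gives the same grasp; the last joint's range is limited). The gripper opens to 88 mm and grips with 3 to 60 N. Pads are 18 mm wide; open, the fingers measure 123 mm over their backs; the gripper's body (75 mm by 187 mm) begins 45 mm behind the grasp point.
Start: joints at [-1.295, 0.689, -0.195, 1.565, 0.157, 0.902, -0.215], TCP at [0.15, 0.607, 0.239] pointing down, gripper open.
Joint ranges: [-3.01, 3.01], [-0.46, 2.08], [-1.47, 1.51], [0.13, 2.56], [-1, 4.14], [0.04, 2.09], [-2.66, 2.66]. Speed limits (rad/s): [2.57, 2.57, 3.14, 3.14, 3.14, 3.14, 3.14].

INTERFACE

Orientations are given as a rotation vector (axis times angle).
In Python, from rig import * gives the robot as it stands.
- The arm moves only by the tool servo_tool, never from a script. Its argument "motion" is a list of rows, each an object with "gripper": the closure, from -1 (fully open) to 1 (shut); "xyz": the shift along the tool's x, y, z in units of 0.3 m (1.0 is 0.3 m), a list of three; "rot": the turn, a rotation vector about the tool's x, y, z in units of 90 degrees (1.0 is 90 degrees), a list of three. In form: [{"gripper": gripper, "xyz": [tx, ty, tz], "rot": [wx, wy, wz]}, ...]. A call has 1 to 10 rows; each row is the pose to reach, as a shift and turn from the pose commanded when the call began, along the tool's axes at that moment; what a row does not reach only later rows make up. A row lasts 1/10 s, in which the tool goes at most 50 mm and 8.59 degrees, less where a joint would pass 70% of its speed; a pose out of reach is approached as far as the arm can. A call with a number of a shift or a turn outside -1 to 1 is refused whole. A call with a gripper value outside its range is refused whole. The fingers move at their own pace and stop on an object; "grip_force" is the grip in N (left out, the last holds). Time passes only in rows, so rows that repeat a pose let the fingers close. It gives the time, the measured TCP pose, the force, the opening and the grip force at its end, in the units of the state.
- get_state(): the state, without advancing time (a new reading comes with each control period).
- grab_frame(name): name is "side" or "top"; returns a dict with "pixels" (420x560x3 uint8, red, green, blue), "camera_matrix" (3x3 intrinsics, pixels), "origin" and "attitude" of the camera in the world. Camera axes: x right, y down, z forward; pixel columns grow to the right and rows downward; lengths in m; the calibration is good to about 2 mm. A picture is of the moment at which its call begins. There is no depth.
- hand_in(): hands the job in; it is judged then, once.
The state is a dict: "t": time; "qpos": joint angles; "qvel": joint speeds; "joint_torque": joint torques, N m; "ee_pos": TCP position; "eef_rot": TCP orientation; "contact_force": force on the tool from outside, world axes, zero at the start; "moment": the same for the moment, N m; "finger_gap": finger opening in m; "finger_force": force on a finger pad.
Only numpy, scipy, OpenCV 4.12 (cv2) and the standard library are available. Lean on these libraries where they do the work, as an engineer would, in place of code of your own. Each camera call takes 0.05 s, during which the arm holds its last target. There are 200 camera calls.

## Working session

There is one attempt and no reset: what is moved stays moved. The work goes in short steps, Python scripts to look and compute and a tool call to move; the robot and the scene stay as the last step left them, time stands still between calls to the robot, and variables do not carry over. Pictures are saved under pics/ and viewed, at most 10 in all, crops included, and the job is handed in when it is done.

Besides the shell and the picture viewer there is one more tool, called after "Call:" by a JSON object that holds its "fn" and its "kwargs", one argument or row to a line. servo_tool: Moves the arm, as the interface text tells. Shifts and turns lie within -1 to 1; 1 stands for 0.3 m of shift or 90 degrees of turn. Its arguments: {"type":"object","properties":{"motion":{"type":"array","items":{"type":"object","properties":{"gripper":{"type":"number"},"xyz":{"type":"array","items":{"type":"number","minimum":-1,"maximum":1}},"rot":{"type":"array","items":{"type":"number","minimum":-1,"maximum":1}}}}},"grip_force":{"type":"number"}},"required":["motion"]}

```bash
mkdir -p pics
cat > h.py <<'E'
from rig import *
import numpy as np, cv2
from scipy.spatial.transform import Rotation as R
def shot(n,f):
    d=grab_frame(n); np.savez(f'{n}.npz',**{k:np.array(v) for k,v in d.items()})
    cv2.imwrite(f'pics/{f}.png',cv2.cvtColor(d['pixels'],cv2.COLOR_RGB2BGR)); return d
def cam(n):
    d=np.load(f'{n}.npz'); A=d['attitude']
    M=A if A.shape==(3,3) else R.from_rotvec(A).as_matrix()
    return d['camera_matrix'],d['origin'],M
def px2w(n,u,v,z):
    K,o,M=cam(n); r=M@np.linalg.solve(K,[u,v,1.]); return o+r*(z-o[2])/r[2]
def w2px(n,p):
    K,o,M=cam(n); c=K@(M.T@(np.array(p)-o)); return c[:2]/c[2]
E
python3 - <<'E'
from h import *
for n in('top','side'):
    d=shot(n,n+'0'); print(n,d['camera_matrix'],d['origin'],d['attitude'])
    cv2.imwrite(f'pics/{n}0b.png',cv2.resize(cv2.imread(f'pics/{n}0.png'),(800,600),interpolation=cv2.INTER_CUBIC))
print(get_state())
E
```

```text
top [[523.99517273   0.         288.60429448]
 [  0.         523.99517273 214.65877396]
 [  0.           0.           1.        ]] [0.45088451 0.00732754 2.08503948] [-2.18219479  2.19944293 -0.07087342]
side [[426.15736194   0.         273.4687474 ]
 [  0.         426.15736194 209.98546103]
 [  0.           0.           1.        ]] [ 0.21484613 -0.86221869  0.94908323] [-2.28945892  0.42628217 -0.19661425]
{'t': 0.1, 'qpos': array([-1.29518842,  0.68989639, -0.19454064,  1.56622196,  0.15729471,
        0.90249243, -0.21511303]), 'qvel': array([ 0.00041399, -0.00322817,  0.00012829, -0.00457756,  0.00150473,
       -0.00108342, -0.00120682]), 'joint_torque': array([-2.75521495e-03, -5.28504503e+01, -1.27139881e+00, -1.53838384e+01,
       -5.26214240e-02,  2.03775744e-03,  3.89441345e-05]), 'ee_pos': array([0.14955718, 0.60626776, 0.23799788]), 'eef_rot': array([-3.78779714e-01, -3.11857656e+00,  2.55092951e-03]), 'contact_force': array([-0.65098694,  0.07975877,  0.00644368]), 'moment': array([ 0.01566761, -0.04417677,  0.00973878]), 'finger_force': 0.0, 'finger_gap': 0.08801757231529976}
```

View pics/top0b.png

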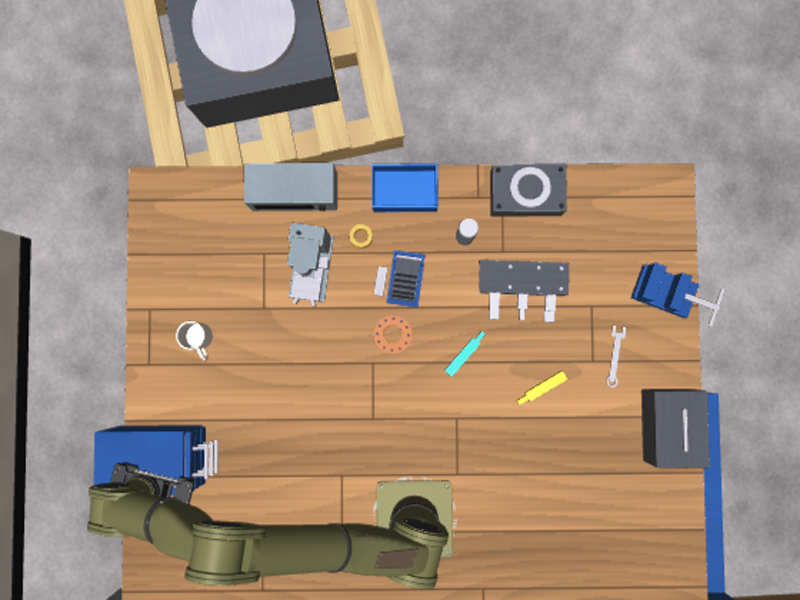

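View pics/side0b.png

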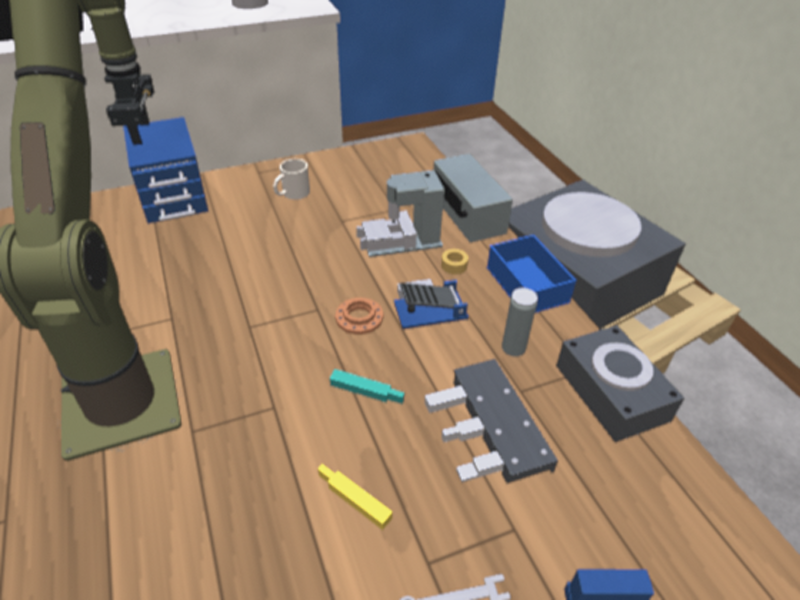

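The rack is on the right (800x600 picture: 480-568, 262-297), the marker on the left at about (310,260) and the treadle in the middle at about (405,280). The middle key looks like the tang key. I'll enlarge the rack and the marker.

Run:
```python
import cv2,numpy as np
t=cv2.imread('pics/top0.png');s=cv2.imread('pics/side0.png')
r=lambda im,x,y,w,h,k:cv2.resize(im[y:y+h,x:x+w],None,fx=k,fy=k,interpolation=cv2.INTER_CUBIC)
a=r(t,325,175,80,60,5); b=r(t,190,150,80,60,5)  # 400x300
c=r(s,290,245,100,100,4)[:300]; c=r(s,290,250,100,90,4)[:300]; d=r(s,240,110,100,75,4)
cv2.imwrite('pics/c1.png',np.vstack([np.hstack([a,b]),np.hstack([c,d])]))
```

```text
(no output)
```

View pics/c1.png

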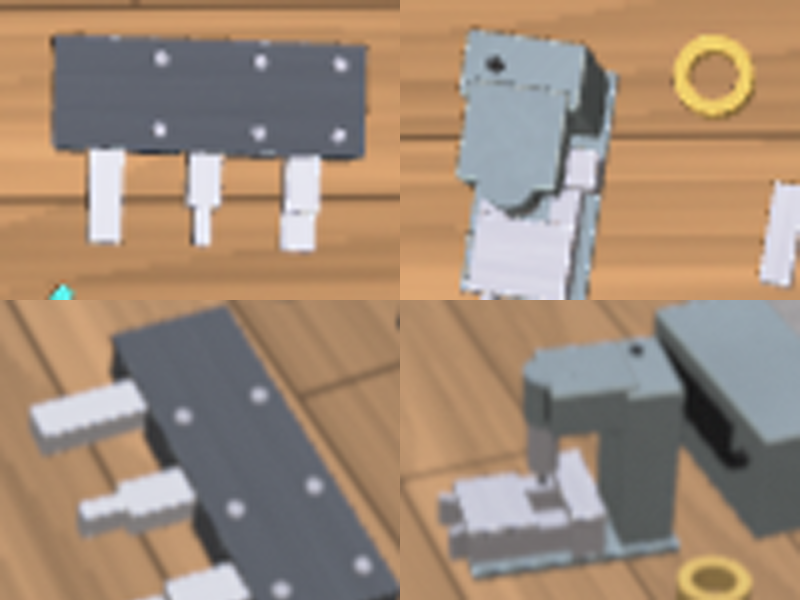

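Run:
```python
import cv2,numpy as np
t=cv2.imread('pics/top0.png');s=cv2.imread('pics/side0.png')
def r(im,x,y,w,h,k): return cv2.warpAffine(im,np.float32([[k,0,-k*x],[0,k,-k*y]]),(w*k,h*k),flags=cv2.INTER_CUBIC)
# crop pixel = k*(u-x) exactly
a=r(t,195,150,40,66,9)   # 360x594
b=r(s,245,150,44,33,10); c=r(s,275,190,55,40,8)
im=np.zeros((594,800,3),np.uint8); im[:,:360]=a; im[:330,360:]=b[:,:440]; im[330:,360:]=cv2.resize(r(t,258,170,44,48,5),(440,480))[:264]
im[330:,360:]=0; q=r(t,258,172,50,44,6); im[330:594,360:660]=q
cv2.imwrite('pics/c2.png',im)
```

```text
(no output)
```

View pics/c2.png

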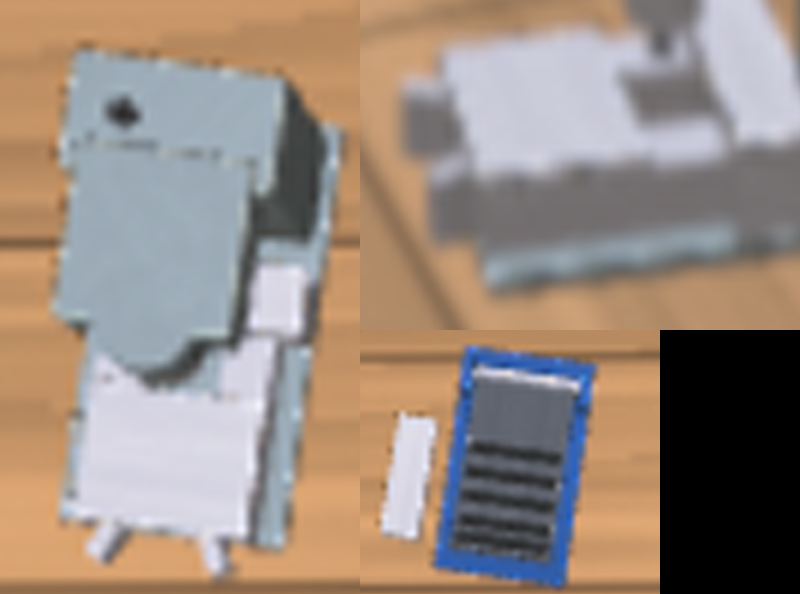

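Run:
```python
from h import *
np.set_printoptions(precision=4,suppress=True)
A=lambda x,y,z:px2w('top',195+x/9,150+y/9,z)
for n,a,b,z in(('nest',(75,515),(248,540),.047),('base',(62,517),(283,548),.006)):
    p,q=A(*a,z),A(*b,z); d=p-q; print(n,p,q,(p+q)/2,np.linalg.norm(d),np.degrees(np.arctan2(-d[0],d[1])))
p,q=A(283,548,.006),A(343,128,.006);d=q-p;print('edge',p,q,np.linalg.norm(d),np.degrees(np.arctan2(d[1],d[0])))
B=lambda x,y,z:px2w('top',258+(x-360)/6,172+(y-330)/6,z)
P=np.array([B(*c,.012) for c in((433,570),(567,587),(597,365),(467,347))]);print('tre',P,P.mean(0))
d=(P[2]+P[3]-P[0]-P[1])/2;print(np.linalg.norm(d),np.degrees(np.arctan2(d[1],d[0])))
C=lambda x,y,z:px2w('top',325+(x+.5)/5-.5,175+(y+.5)/5-.5,z)
print('rack',[C(*c,.038) for c in((52,150),(363,158),(366,46),(52,36))])
a,b=C(52,150,.038),C(363,158,.038);d=a-b;print(np.linalg.norm(d),np.degrees(np.arctan2(-d[0],d[1])),(a+b)/2)
print('tang',C(202,245,.024),'shoulder',C(205,207,.024), 'at rack',C(206,157,.024))
print('others', C(104,243,.024),C(106,157,.024),C(298,250,.024),C(303,160,.024))
```

```text
nest [0.6098 0.3344 0.047 ] [0.5984 0.2594 0.047 ] [0.6041 0.2969 0.047 ] 0.0757967001381248 -8.682501976220543
base [0.6122 0.3467 0.006 ] [0.5977 0.2491 0.006 ] [0.6049 0.2979 0.006 ] 0.09870500474494354 -8.444189791374018
edge [0.5977 0.2491 0.006 ] [0.7845 0.2223 0.006 ] 0.18875063025488106 -8.147950963376472
tre [[ 0.5915  0.0751  0.012 ]
 [ 0.5795 -0.0134  0.012 ]
 [ 0.727  -0.0345  0.012 ]
 [ 0.7396  0.0516  0.012 ]] [0.6594 0.0197 0.012 ]
0.14948016757317006 -8.57295307691316
rack [array([ 0.6168, -0.1801,  0.038 ]), array([ 0.6086, -0.4238,  0.038 ]), array([ 0.6969, -0.428 ,  0.038 ]), array([ 0.7067, -0.1813,  0.038 ])]
0.24390507739573275 -1.923230571025587 [ 0.6127 -0.3019  0.038 ]
tang [ 0.542  -0.2985  0.024 ] shoulder [ 0.5719 -0.3014  0.024 ] at rack [ 0.6114 -0.3028  0.024 ]
others [ 0.5441 -0.2213  0.024 ] [ 0.6121 -0.2239  0.024 ] [ 0.5374 -0.374   0.024 ] [ 0.6085 -0.3794  0.024 ]
```

The middle key has the narrow tang: tip at (0.542,-0.2985), axis about -3°. The marker's mouth is at (0.6045,0.2975) with yaw -8.4°, and the nest and base widths agree with the sizes given. The next script plans the moves.

```bash
cat >> h.py <<'E'
def plan(p,yaw,p0=None,R0=None):
    "numbers for servo_tool: to TCP p, tool pointing down with tool x at yaw (deg); start = measured pose or given"
    if p0 is None: s=get_state(); p0=s['ee_pos']; R0=R.from_rotvec(s['eef_rot'])
    Rt=R.from_euler('z',yaw,degrees=True)*R.from_euler('x',180,degrees=True)
    print('xyz',np.round(R0.inv().apply(np.array(p)-p0)/.3,4).tolist(),'rot',np.round((R0.inv()*Rt).as_rotvec()/(np.pi/2),4).tolist())
    return np.array(p),Rt
E
python3 - <<'E'
from h import *
a=plan((.42,.40,.3),85)
b=plan((.52,.12,.3),20,*a)
c=plan((.588,-.150,.3),-3,*b)
E
```

```text
xyz [-1.0399, -0.4521, -0.2058] rot [-0.0008, 0.0008, 0.9017]
xyz [-0.9007, 0.4134, 0.0] rot [-0.0, -0.0, 0.7222]
xyz [-0.0948, 0.9232, 0.0] rot [-0.0, -0.0, 0.2556]
```

Call:
{"fn": "servo_tool", "kwargs": {
  "motion": [
    {"gripper": -1, "xyz": [-0.1, -0.045, -0.1], "rot": [0, 0, 0.09]},
    {"gripper": -1, "xyz": [-0.25, -0.11, -0.2], "rot": [0, 0, 0.18]},
    {"gripper": -1, "xyz": [-0.4, -0.18, -0.2], "rot": [0, 0, 0.27]},
    {"gripper": -0.2, "xyz": [-0.55, -0.24, -0.2], "rot": [0, 0, 0.36]},
    {"gripper": -0.2, "xyz": [-0.7, -0.31, -0.2], "rot": [0, 0, 0.45]},
    {"gripper": -0.2, "xyz": [-0.85, -0.37, -0.2], "rot": [0, 0, 0.54]},
    {"gripper": -0.2, "xyz": [-0.95, -0.42, -0.2], "rot": [0, 0, 0.63]},
    {"gripper": -0.2, "xyz": [-1, -0.45, -0.2], "rot": [0, 0, 0.72]},
    {"gripper": -0.2, "xyz": [-1, -0.45, -0.2], "rot": [0, 0, 0.81]},
    {"gripper": -0.2, "xyz": [-1, -0.45, -0.2], "rot": [0, 0, 0.9]}
  ]
}}

```text
t: 1.1
ee_pos: [0.4091, 0.4029, 0.2984]
eef_rot: [2.322, 2.116, -0.001]
contact_force: [0.1, 0.4, -0.2]
finger_gap: 0.0529
finger_force: 0.0
```

Call:
{"fn": "servo_tool", "kwargs": {
  "motion": [
    {"gripper": -0.2, "xyz": [-0.1, 0.05, 0], "rot": [0, 0, 0.08]},
    {"gripper": -0.2, "xyz": [-0.2, 0.1, 0], "rot": [0, 0, 0.16]},
    {"gripper": -0.2, "xyz": [-0.3, 0.15, 0], "rot": [0, 0, 0.24]},
    {"gripper": -0.2, "xyz": [-0.4, 0.2, 0], "rot": [0, 0, 0.32]},
    {"gripper": -0.2, "xyz": [-0.5, 0.25, 0], "rot": [0, 0, 0.4]},
    {"gripper": -0.2, "xyz": [-0.6, 0.3, 0], "rot": [0, 0, 0.48]},
    {"gripper": -0.2, "xyz": [-0.7, 0.33, 0], "rot": [0, 0, 0.56]},
    {"gripper": -0.2, "xyz": [-0.8, 0.37, 0], "rot": [0, 0, 0.64]},
    {"gripper": -0.2, "xyz": [-0.9, 0.41, 0], "rot": [0, 0, 0.72]},
    {"gripper": -0.2, "xyz": [-0.9, 0.41, 0], "rot": [0, 0, 0.72]}
  ]
}}

```text
t: 2.1
ee_pos: [0.5092, 0.119, 0.2989]
eef_rot: [3.092, 0.538, 0.001]
contact_force: [0.0, -0.3, -0.6]
finger_gap: 0.0533
finger_force: 0.0
```

Call:
{"fn": "servo_tool", "kwargs": {
  "motion": [
    {"gripper": -0.2, "xyz": [-0.01, 0.12, 0], "rot": [0, 0, 0.05]},
    {"gripper": -0.2, "xyz": [-0.02, 0.24, 0], "rot": [0, 0, 0.1]},
    {"gripper": -0.2, "xyz": [-0.04, 0.36, 0], "rot": [0, 0, 0.15]},
    {"gripper": -0.2, "xyz": [-0.05, 0.48, 0], "rot": [0, 0, 0.2]},
    {"gripper": -0.2, "xyz": [-0.06, 0.6, 0], "rot": [0, 0, 0.25]},
    {"gripper": -0.2, "xyz": [-0.07, 0.7, 0], "rot": [0, 0, 0.25]},
    {"gripper": -0.2, "xyz": [-0.08, 0.8, 0], "rot": [0, 0, 0.25]},
    {"gripper": -0.2, "xyz": [-0.1, 0.92, 0], "rot": [0, 0, 0.25]},
    {"gripper": -0.2, "xyz": [-0.1, 0.92, 0], "rot": [0, 0, 0.25]}
  ]
}}

```text
t: 3.0
ee_pos: [0.5758, -0.1503, 0.2987]
eef_rot: [3.137, -0.069, 0.0]
contact_force: [-0.8, 0.3, 0.0]
finger_gap: 0.053
finger_force: 0.0
```

Run:
```python
from h import *
s=get_state();print(s['ee_pos'],s['qpos'],s['finger_gap'],s['t'],s['contact_force'])
a=plan((.591,-.3015,.1),-3)
b=plan((.591,-.3015,.004),-3,*a)
```

```text
[ 0.57576335 -0.15033382  0.29873829] [-0.14814485  0.64240624  0.58709293  1.60795845 -0.39756501  1.01193489
 -1.05462194] 0.05296530965355713 3.0 [-0.80737408  0.27721774  0.02700168]
xyz [0.0725, 0.4985, 0.6645] rot [0.0026, -0.0003, 0.0055]
xyz [-0.0, -0.0, 0.32] rot [0.0, 0.0, 0.0]
```

Call:
{"fn": "servo_tool", "kwargs": {
  "motion": [
    {"gripper": -0.2, "xyz": [0.02, 0.1, 0.05], "rot": [0, 0, 0.005]},
    {"gripper": -0.2, "xyz": [0.04, 0.22, 0.15], "rot": [0, 0, 0.005]},
    {"gripper": -0.2, "xyz": [0.06, 0.34, 0.3], "rot": [0, 0, 0.005]},
    {"gripper": -0.2, "xyz": [0.07, 0.44, 0.45], "rot": [0, 0, 0.005]},
    {"gripper": -0.2, "xyz": [0.0725, 0.4985, 0.55], "rot": [0, 0, 0.005]},
    {"gripper": -0.2, "xyz": [0.0725, 0.4985, 0.65], "rot": [0, 0, 0.005]},
    {"gripper": -0.2, "xyz": [0.0725, 0.4985, 0.72], "rot": [0, 0, 0.005]},
    {"gripper": -0.2, "xyz": [0.0725, 0.4985, 0.72], "rot": [0, 0, 0.005]},
    {"gripper": -0.2, "xyz": [0.0725, 0.4985, 0.72], "rot": [0, 0, 0.005]}
  ]
}}

```text
t: 3.9
ee_pos: [0.5927, -0.2938, 0.0827]
eef_rot: [-3.14, 0.069, 0.0]
contact_force: [0.8, -0.1, 0.2]
finger_gap: 0.0526
finger_force: 0.0
```

Run:
```python
from h import *
d=shot('side','s1'); s=cv2.imread('pics/s1.png')
k=7;x,y=290,240
cv2.imwrite('pics/s1c.png',cv2.warpAffine(s,np.float32([[k,0,-k*x],[0,k,-k*y]]),(770,600),flags=cv2.INTER_CUBIC))
P=lambda p:print(p,(w2px('side',p)-[x,y])*k)
for p in((.542,-.2985,.024),(.5719,-.3014,.024),(.6114,-.3028,.024),(.591,-.3015,.083)):P(p)
plan((.591,-.3015,.004),-3); print(get_state()['ee_pos'])
```

```text
(0.542, -0.2985, 0.024) [134.65550963 435.70668233]
(0.5719, -0.3014, 0.024) [211.07613232 417.63553808]
(0.6114, -0.3028, 0.024) [307.7605113  389.04135131]
(0.591, -0.3015, 0.083) [272.65715987 305.49904459]
xyz [-0.0069, 0.0237, 0.2658] rot [0.0002, -0.001, 0.0052]
[ 0.59325258 -0.29445958  0.08373989]
```

View pics/s1c.png

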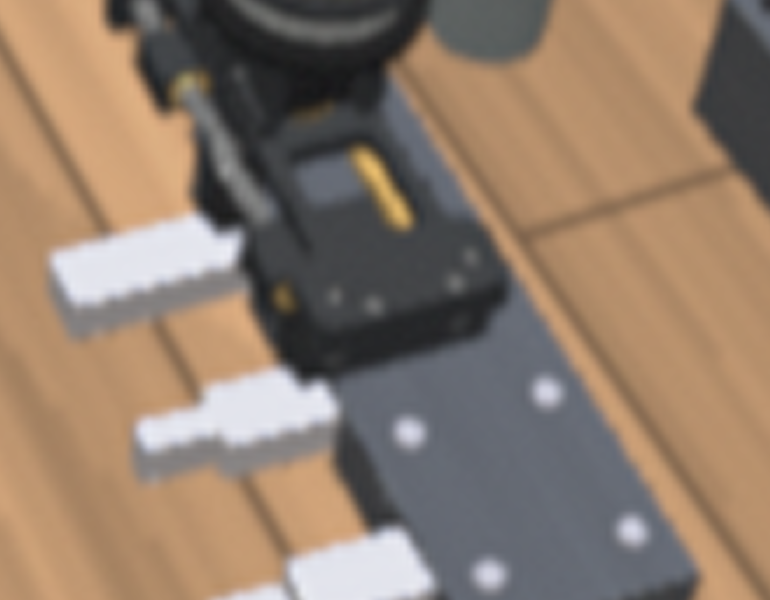

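The side crop agrees with the measurement: tang tip seen at about (142,436), predicted (135,436). I'll descend.

Call:
{"fn": "servo_tool", "kwargs": {
  "motion": [
    {"gripper": -0.2, "xyz": [-0.007, 0.02, 0.03], "rot": [0, 0, 0.005]},
    {"gripper": -0.2, "xyz": [-0.007, 0.02, 0.09], "rot": [0, 0, 0.005]},
    {"gripper": -0.2, "xyz": [-0.007, 0.02, 0.15], "rot": [0, 0, 0.005]},
    {"gripper": -0.2, "xyz": [-0.007, 0.02, 0.2], "rot": [0, 0, 0.005]},
    {"gripper": -0.2, "xyz": [-0.007, 0.02, 0.23], "rot": [0, 0, 0.005]},
    {"gripper": -0.2, "xyz": [-0.007, 0.02, 0.25], "rot": [0, 0, 0.005]},
    {"gripper": -0.2, "xyz": [-0.007, 0.02, 0.26], "rot": [0, 0, 0.005]},
    {"gripper": -0.2, "xyz": [-0.007, 0.02, 0.26], "rot": [0, 0, 0.005]},
    {"gripper": -0.2, "xyz": [-0.007, 0.02, 0.26], "rot": [0, 0, 0.005]}
  ]
}}

```text
t: 4.85
ee_pos: [0.5903, -0.3011, 0.0052]
eef_rot: [3.14, -0.084, 0.001]
contact_force: [1.1, -0.4, 0.1]
finger_gap: 0.0531
finger_force: 0.0
```

Call:
{"fn": "servo_tool", "kwargs": {
  "grip_force": 25,
  "motion": [
    {"gripper": 1, "xyz": [0, 0, 0], "rot": [0, 0, 0]},
    {"gripper": 1, "xyz": [0, 0, 0], "rot": [0, 0, 0]},
    {"gripper": 1, "xyz": [0, 0, 0], "rot": [0, 0, 0]},
    {"gripper": 1, "xyz": [0, 0, 0], "rot": [0, 0, 0]},
    {"gripper": 1, "xyz": [0, 0, 0], "rot": [0, 0, 0]},
    {"gripper": 1, "xyz": [0, 0, 0], "rot": [0, 0, 0]}
  ]
}}

```text
t: 5.45
ee_pos: [0.59, -0.3015, 0.005]
eef_rot: [3.14, -0.084, 0.001]
contact_force: [-0.1, -1.6, 2.1]
finger_gap: 0.0258
finger_force: 24.8
```

Call:
{"fn": "servo_tool", "kwargs": {
  "motion": [
    {"gripper": 1, "xyz": [0, 0, -0.007], "rot": [0, 0, 0]},
    {"gripper": 1, "xyz": [-0.03, 0, -0.007], "rot": [0, 0, 0]},
    {"gripper": 1, "xyz": [-0.08, 0, -0.007], "rot": [0, 0, 0]},
    {"gripper": 1, "xyz": [-0.14, 0, -0.007], "rot": [0, 0, 0]},
    {"gripper": 1, "xyz": [-0.2, 0, -0.007], "rot": [0, 0, 0]},
    {"gripper": 1, "xyz": [-0.26, 0, -0.007], "rot": [0, 0, 0]},
    {"gripper": 1, "xyz": [-0.31, 0, -0.007], "rot": [0, 0, 0]},
    {"gripper": 1, "xyz": [-0.34, 0, -0.007], "rot": [0, 0, 0]},
    {"gripper": 1, "xyz": [-0.35, 0, -0.05], "rot": [0, 0, 0]},
    {"gripper": 1, "xyz": [-0.35, 0, -0.12], "rot": [0, 0, 0]}
  ]
}}

```text
t: 6.45
ee_pos: [0.484, -0.2946, 0.0406]
eef_rot: [-3.138, 0.084, 0.003]
contact_force: [0.7, 0.6, -2.5]
finger_gap: 0.0258
finger_force: 24.8
```

Run:
```python
from h import *
s=get_state();print(s['ee_pos'],s['finger_gap'],s['contact_force'],s['moment'])
# mouth/axis; key placed so that tang tip lies 45 mm in front of mouth; grasp is 48 mm behind tip
y=np.radians(-8.4);ax=np.array([np.cos(y),np.sin(y),0]);m=np.array([.6045,.2975,0])
g=m-ax*(.045+.048);print('put',g)
yaws=-5.5
a=plan((.50,-.12,.17),60)
b=plan((.47,.12,.17),130,*a)
c=plan(g+[0,0,.17],171.6,*b)
```

```text
[ 0.48397187 -0.29459763  0.04063384] 0.02577377055449685 [ 0.67138008  0.57526521 -2.47146   ] [ 0.08189332  0.19247729 -0.01916929]
put [0.51249767 0.31108572 0.        ]
xyz [0.0211, -0.5848, -0.4302] rot [-0.0019, 0.0006, -0.7009]
xyz [0.6428, -0.4866, -0.0] rot [-0.0, 0.0, -0.7778]
xyz [0.3969, 0.5179, 0.0] rot [-0.0, 0.0, -0.4622]
```

Call:
{"fn": "servo_tool", "kwargs": {
  "motion": [
    {"gripper": 1, "xyz": [0, 0, -0.1], "rot": [0, 0, 0]},
    {"gripper": 1, "xyz": [0, -0.04, -0.22], "rot": [0, 0, -0.05]},
    {"gripper": 1, "xyz": [0, -0.1, -0.34], "rot": [0, 0, -0.13]},
    {"gripper": 1, "xyz": [0.01, -0.18, -0.42], "rot": [0, 0, -0.22]},
    {"gripper": 1, "xyz": [0.01, -0.27, -0.43], "rot": [0, 0, -0.31]},
    {"gripper": 1, "xyz": [0.02, -0.36, -0.43], "rot": [0, 0, -0.4]},
    {"gripper": 1, "xyz": [0.02, -0.44, -0.43], "rot": [0, 0, -0.48]},
    {"gripper": 1, "xyz": [0.02, -0.51, -0.43], "rot": [0, 0, -0.56]},
    {"gripper": 1, "xyz": [0.02, -0.56, -0.43], "rot": [0, 0, -0.64]},
    {"gripper": 1, "xyz": [0.02, -0.585, -0.43], "rot": [0, 0, -0.7]}
  ]
}}

```text
t: 7.45
ee_pos: [0.501, -0.1181, 0.1706]
eef_rot: [-2.715, -1.58, -0.002]
contact_force: [1.8, -0.1, -3.2]
finger_gap: 0.0255
finger_force: 24.8
```

Call:
{"fn": "servo_tool", "kwargs": {
  "motion": [
    {"gripper": 1, "xyz": [0.05, -0.04, 0], "rot": [0, 0, -0.08]},
    {"gripper": 1, "xyz": [0.12, -0.09, 0], "rot": [0, 0, -0.16]},
    {"gripper": 1, "xyz": [0.2, -0.15, 0], "rot": [0, 0, -0.24]},
    {"gripper": 1, "xyz": [0.28, -0.21, 0], "rot": [0, 0, -0.32]},
    {"gripper": 1, "xyz": [0.36, -0.27, 0], "rot": [0, 0, -0.4]},
    {"gripper": 1, "xyz": [0.44, -0.33, 0], "rot": [0, 0, -0.48]},
    {"gripper": 1, "xyz": [0.52, -0.39, 0], "rot": [0, 0, -0.56]},
    {"gripper": 1, "xyz": [0.58, -0.44, 0], "rot": [0, 0, -0.64]},
    {"gripper": 1, "xyz": [0.63, -0.48, 0], "rot": [0, 0, -0.72]},
    {"gripper": 1, "xyz": [0.643, -0.487, 0], "rot": [0, 0, -0.778]}
  ]
}}

```text
t: 8.45
ee_pos: [0.4707, 0.1231, 0.1707]
eef_rot: [1.315, 2.852, 0.004]
contact_force: [-0.7, -0.0, -2.7]
finger_gap: 0.0257
finger_force: 24.8
```

Call:
{"fn": "servo_tool", "kwargs": {
  "motion": [
    {"gripper": 1, "xyz": [0.05, 0.06, 0], "rot": [0, 0, -0.06]},
    {"gripper": 1, "xyz": [0.11, 0.14, 0], "rot": [0, 0, -0.13]},
    {"gripper": 1, "xyz": [0.18, 0.23, 0], "rot": [0, 0, -0.2]},
    {"gripper": 1, "xyz": [0.25, 0.32, 0], "rot": [0, 0, -0.27]},
    {"gripper": 1, "xyz": [0.31, 0.4, 0], "rot": [0, 0, -0.34]},
    {"gripper": 1, "xyz": [0.36, 0.47, 0], "rot": [0, 0, -0.4]},
    {"gripper": 1, "xyz": [0.39, 0.51, 0], "rot": [0, 0, -0.45]},
    {"gripper": 1, "xyz": [0.397, 0.518, 0], "rot": [0, 0, -0.462]},
    {"gripper": 1, "xyz": [0.397, 0.518, 0], "rot": [0, 0, -0.462]},
    {"gripper": 1, "xyz": [0.397, 0.518, 0], "rot": [0, 0, -0.462]}
  ]
}}

```text
t: 9.45
ee_pos: [0.5132, 0.3092, 0.1698]
eef_rot: [0.235, 3.133, -0.003]
contact_force: [-0.6, 0.4, -3.3]
finger_gap: 0.0258
finger_force: 24.8
```

Run:
```python
from h import *
s=get_state();print(s['ee_pos'],s['qpos'],s['finger_gap'],s['contact_force'])
plan((.5125,.3111,.006),171.6)
```

```text
[0.51317079 0.30916569 0.16979823] [-0.44682593  0.75196224 -0.30460437  1.7080007   0.31425384  0.73123867
  0.5105725 ] 0.025777214772187244 [-0.58406944  0.37977981 -3.30042659]
xyz [0.0034, 0.0071, 0.546] rot [-0.0013, 0.0002, -0.0022]
```

Call:
{"fn": "servo_tool", "kwargs": {
  "motion": [
    {"gripper": 1, "xyz": [0.003, 0.007, 0.08], "rot": [0, 0, 0]},
    {"gripper": 1, "xyz": [0.003, 0.007, 0.2], "rot": [0, 0, 0]},
    {"gripper": 1, "xyz": [0.003, 0.007, 0.32], "rot": [0, 0, 0]},
    {"gripper": 1, "xyz": [0.003, 0.007, 0.42], "rot": [0, 0, 0]},
    {"gripper": 1, "xyz": [0.003, 0.007, 0.48], "rot": [0, 0, 0]},
    {"gripper": 1, "xyz": [0.003, 0.007, 0.515], "rot": [0, 0, 0]},
    {"gripper": 1, "xyz": [0.003, 0.007, 0.535], "rot": [0, 0, 0]},
    {"gripper": 1, "xyz": [0.003, 0.007, 0.547], "rot": [0, 0, 0]},
    {"gripper": 1, "xyz": [0.003, 0.007, 0.547], "rot": [0, 0, 0]},
    {"gripper": 1, "xyz": [0.003, 0.007, 0.547], "rot": [0, 0, 0]}
  ]
}}

```text
t: 10.45
ee_pos: [0.5131, 0.3134, 0.0065]
eef_rot: [0.232, 3.132, 0.002]
contact_force: [0.4, -0.1, -3.2]
finger_gap: 0.0258
finger_force: 24.8
```

Call:
{"fn": "servo_tool", "kwargs": {
  "motion": [
    {"gripper": -0.2, "xyz": [0, 0, 0], "rot": [0, 0, 0]},
    {"gripper": -0.2, "xyz": [0, 0, 0], "rot": [0, 0, 0]},
    {"gripper": -0.2, "xyz": [0, 0, 0], "rot": [0, 0, 0]},
    {"gripper": -0.2, "xyz": [0, 0, 0], "rot": [0, 0, 0]},
    {"gripper": -0.2, "xyz": [0, 0, -0.04], "rot": [0, 0, 0]},
    {"gripper": -0.2, "xyz": [0, 0, -0.15], "rot": [0, 0, 0]},
    {"gripper": -0.2, "xyz": [0.06, 0, -0.3], "rot": [0, 0, 0]},
    {"gripper": -0.2, "xyz": [0.16, 0, -0.35], "rot": [0, 0, 0]},
    {"gripper": -0.2, "xyz": [0.25, 0, -0.4], "rot": [0, 0, 0]},
    {"gripper": -0.2, "xyz": [0.27, 0, -0.4], "rot": [0, 0, 0]}
  ]
}}

```text
t: 11.45
ee_pos: [0.43, 0.3268, 0.1284]
eef_rot: [0.225, 3.133, 0.005]
contact_force: [0.2, -0.2, -0.0]
finger_gap: 0.0531
finger_force: 0.0
```

Run:
```python
from h import *
shot('side','s2');shot('top','t2'); s=cv2.imread('pics/s2.png');t=cv2.imread('pics/t2.png')
w=lambda im,k,x,y,W,H:cv2.warpAffine(im,np.float32([[k,0,-k*x],[0,k,-k*y]]),(W,H),flags=cv2.INTER_CUBIC)
cv2.imwrite('pics/c3.png',np.hstack([w(s,6,205,135,480,480),w(t,8,195,195,320,480)]))
y=np.radians(-8.4);ax=np.array([np.cos(y),np.sin(y),0]);m=np.array([.6045,.2975,0])
for d in(-.045,-.195,0):
    p=m+ax*d+[0,0,.024 if d else .022]; print(d,p,(w2px('side',p)-[205,135])*6,(w2px('top',p)-[195,195])*8+[480,0])
print(get_state()['ee_pos'],get_state()['contact_force'])
```

```text
-0.045 [0.55998275 0.30407374 0.024     ] [226.08091174 197.67363606] [615.51891922 201.81083887]
-0.195 [0.4115919  0.32598619 0.024     ] [-27.70906607 231.0159345 ] [570.42013183 504.64491503]
0 [0.6045 0.2975 0.022 ] [300.64543179 190.57365385] [629.54004926 111.78949041]
[0.4319954  0.32548551 0.12641228] [-0.52946096 -0.73516775  0.04587253]
```

View pics/c3.png

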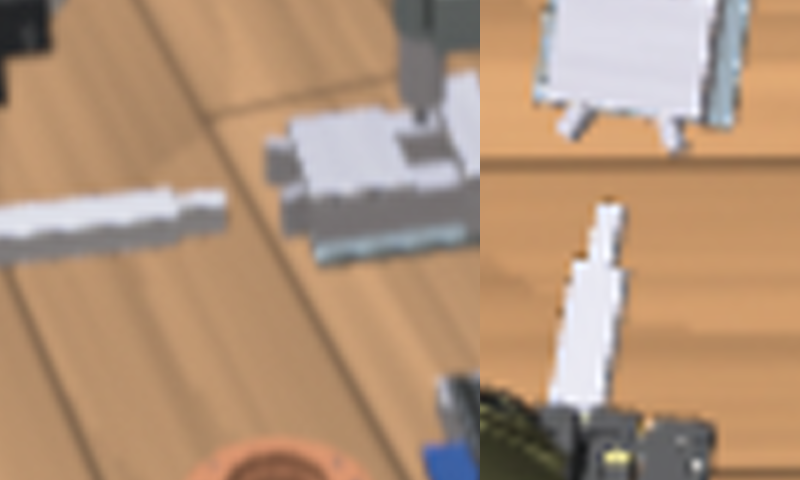

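Key placed as planned, about 2 mm to +y of the slot axis: tang tip seen at (611,203), predicted (615,202). It points into the mouth. Now I'll regrasp near the plain end.

Run:
```python
from h import *
print(get_state()['ee_pos']);plan((.436,.3243,.005),171.6)
```

```text
[0.4319954  0.32548551 0.12641228]
xyz [-0.0135, -0.0023, 0.4047] rot [0.0004, 0.0004, 0.0006]
```

Call:
{"fn": "servo_tool", "kwargs": {
  "motion": [
    {"gripper": -0.2, "xyz": [-0.013, -0.002, 0.04], "rot": [0, 0, 0]},
    {"gripper": -0.2, "xyz": [-0.013, -0.002, 0.14], "rot": [0, 0, 0]},
    {"gripper": -0.2, "xyz": [-0.013, -0.002, 0.24], "rot": [0, 0, 0]},
    {"gripper": -0.2, "xyz": [-0.013, -0.002, 0.32], "rot": [0, 0, 0]},
    {"gripper": -0.2, "xyz": [-0.013, -0.002, 0.36], "rot": [0, 0, 0]},
    {"gripper": -0.2, "xyz": [-0.013, -0.002, 0.385], "rot": [0, 0, 0]},
    {"gripper": -0.2, "xyz": [-0.013, -0.002, 0.4], "rot": [0, 0, 0]},
    {"gripper": -0.2, "xyz": [-0.013, -0.002, 0.404], "rot": [0, 0, 0]},
    {"gripper": -0.2, "xyz": [-0.013, -0.002, 0.404], "rot": [0, 0, 0]}
  ]
}}

```text
t: 12.45
ee_pos: [0.4367, 0.3241, 0.0049]
eef_rot: [0.232, 3.132, 0.001]
contact_force: [-0.1, -0.6, -0.1]
finger_gap: 0.0528
finger_force: 0.0
```

Call:
{"fn": "servo_tool", "kwargs": {
  "grip_force": 40,
  "motion": [
    {"gripper": 1, "xyz": [0, 0, 0], "rot": [0, 0, 0]},
    {"gripper": 1, "xyz": [0, 0, 0], "rot": [0, 0, 0]},
    {"gripper": 1, "xyz": [0, 0, 0], "rot": [0, 0, 0]},
    {"gripper": 1, "xyz": [0, 0, 0], "rot": [0, 0, 0]},
    {"gripper": 1, "xyz": [0, 0, 0], "rot": [0, 0, 0]},
    {"gripper": 1, "xyz": [0, 0, -0.02], "rot": [0, 0, 0]},
    {"gripper": 1, "xyz": [0, 0, -0.04], "rot": [0, 0, 0]},
    {"gripper": 1, "xyz": [0, 0, -0.04], "rot": [0, 0, 0]},
    {"gripper": 1, "xyz": [0, 0, -0.04], "rot": [0, 0, 0]}
  ]
}}

```text
t: 13.35
ee_pos: [0.4362, 0.3236, 0.0165]
eef_rot: [-0.232, -3.133, 0.0]
contact_force: [0.5, 0.3, -3.8]
finger_gap: 0.0258
finger_force: 40.0
```

Run:
```python
from h import *
s=get_state();print(s['ee_pos'],s['finger_gap'],s['contact_force'],s['moment'])
y=np.radians(-8.4);ax=np.array([np.cos(y),np.sin(y),0]);m=np.array([.6045,.2975,0])
r=s['ee_pos']-m;print('along',r@ax,'lat',r@[-ax[1],ax[0],0])
n=np.array([-ax[1],ax[0],0])
print('final along', -.096)
for d in(-.135,-.096):plan(m+ax*d+[0,0,.0165],171.6)
shot('side','s3');cv2.imwrite('pics/c4.png',cv2.warpAffine(cv2.imread('pics/s3.png'),np.float32([[6,0,-6*195],[0,6,-6*140]]),(700,360),flags=cv2.INTER_CUBIC))
```

```text
[0.4361998  0.32358765 0.01651473] 0.025794886152946783 [ 0.47099584  0.26040968 -3.8120589 ] [ 0.03179065  0.1187144  -0.00202615]
along -0.17030569080121857 lat 0.0012219840960812317
final along -0.096
xyz [-0.1177, -0.0039, 0.0] rot [-0.0001, -0.0, -0.0007]
xyz [-0.2477, -0.0038, 0.0] rot [-0.0001, -0.0, -0.0007]
```

View pics/c4.png

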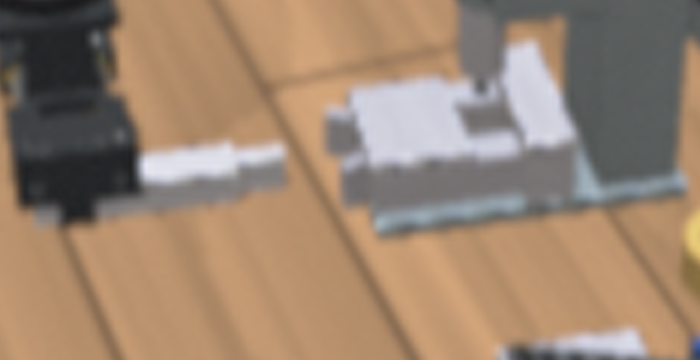

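Call:
{"fn": "servo_tool", "kwargs": {
  "motion": [
    {"gripper": 1, "xyz": [-0.02, -0.004, 0], "rot": [0, 0, 0]},
    {"gripper": 1, "xyz": [-0.06, -0.004, 0], "rot": [0, 0, 0]},
    {"gripper": 1, "xyz": [-0.1, -0.004, 0], "rot": [0, 0, 0]},
    {"gripper": 1, "xyz": [-0.14, -0.004, 0], "rot": [0, 0, 0]},
    {"gripper": 1, "xyz": [-0.17, -0.004, 0], "rot": [0, 0, 0]},
    {"gripper": 1, "xyz": [-0.19, -0.004, 0], "rot": [0, 0, 0]},
    {"gripper": 1, "xyz": [-0.2, -0.004, 0], "rot": [0, 0, 0]},
    {"gripper": 1, "xyz": [-0.2, -0.004, 0], "rot": [0, 0, 0]}
  ]
}}

```text
t: 14.2
ee_pos: [0.4956, 0.3137, 0.0164]
eef_rot: [-0.232, -3.133, -0.0]
contact_force: [0.4, 0.6, -2.6]
finger_gap: 0.0257
finger_force: 40.0
```

Call:
{"fn": "servo_tool", "kwargs": {
  "motion": [
    {"gripper": 1, "xyz": [-0.02, 0, 0], "rot": [0, 0, 0]},
    {"gripper": 1, "xyz": [-0.05, 0, 0], "rot": [0, 0, 0]},
    {"gripper": 1, "xyz": [-0.08, 0, 0], "rot": [0, 0, 0]},
    {"gripper": 1, "xyz": [-0.11, 0, 0], "rot": [0, 0, 0]},
    {"gripper": 1, "xyz": [-0.14, 0, 0], "rot": [0, 0, 0]},
    {"gripper": 1, "xyz": [-0.17, 0, 0], "rot": [0, 0, 0]},
    {"gripper": 1, "xyz": [-0.19, 0, 0], "rot": [0, 0, 0]},
    {"gripper": 1, "xyz": [-0.205, 0, 0], "rot": [0, 0, 0]},
    {"gripper": 1, "xyz": [-0.21, 0, 0], "rot": [0, 0, 0]},
    {"gripper": 1, "xyz": [-0.21, 0, 0], "rot": [0, 0, 0]}
  ]
}}

```text
t: 15.2
ee_pos: [0.5576, 0.3046, 0.0163]
eef_rot: [-0.232, -3.133, -0.0]
contact_force: [-0.0, 1.0, -2.8]
finger_gap: 0.0257
finger_force: 40.0
```

Call:
{"fn": "servo_tool", "kwargs": {
  "motion": [
    {"gripper": 1, "xyz": [-0.007, 0, 0], "rot": [0, 0, 0]},
    {"gripper": 1, "xyz": [-0.014, 0, 0], "rot": [0, 0, 0]},
    {"gripper": 1, "xyz": [-0.02, 0, 0], "rot": [0, 0, 0]},
    {"gripper": 1, "xyz": [-0.025, 0, 0], "rot": [0, 0, 0]},
    {"gripper": 1, "xyz": [-0.029, 0, 0], "rot": [0, 0, 0]},
    {"gripper": 1, "xyz": [-0.033, 0, 0], "rot": [0, 0, 0]},
    {"gripper": 1, "xyz": [-0.037, 0, 0], "rot": [0, 0, 0]},
    {"gripper": 1, "xyz": [-0.04, 0, 0], "rot": [0, 0, 0]},
    {"gripper": 1, "xyz": [-0.04, 0, 0], "rot": [0, 0, 0]}
  ]
}}

```text
t: 16.1
ee_pos: [0.5696, 0.3028, 0.0164]
eef_rot: [-0.232, -3.133, -0.0]
contact_force: [-0.4, 0.2, -2.0]
finger_gap: 0.0258
finger_force: 40.0
```

Call:
{"fn": "servo_tool", "kwargs": {
  "motion": [
    {"gripper": 1, "xyz": [-0.003, 0, 0], "rot": [0, 0, 0]},
    {"gripper": 1, "xyz": [-0.006, 0, 0], "rot": [0, 0, 0]},
    {"gripper": 1, "xyz": [-0.009, 0, 0], "rot": [0, 0, 0]},
    {"gripper": 1, "xyz": [-0.012, 0, 0], "rot": [0, 0, 0]},
    {"gripper": 1, "xyz": [-0.012, 0, 0], "rot": [0, 0, 0]}
  ]
}}

```text
t: 16.6
ee_pos: [0.5698, 0.3028, 0.0159]
eef_rot: [-0.229, -3.128, 0.002]
contact_force: [-7.2, -0.0, -1.2]
finger_gap: 0.026
finger_force: 40.0
```

Contact (7 N) came at the expected depth. I'll lower it slightly and let go, then back out.

Call:
{"fn": "servo_tool", "kwargs": {
  "motion": [
    {"gripper": 1, "xyz": [0, 0, 0.003], "rot": [0, 0, 0]},
    {"gripper": 1, "xyz": [0.004, 0, 0.003], "rot": [0, 0, 0]},
    {"gripper": 1, "xyz": [0.006, 0, 0.003], "rot": [0, 0, 0]},
    {"gripper": -0.2, "xyz": [0.006, 0, 0.003], "rot": [0, 0, 0]},
    {"gripper": -0.2, "xyz": [0.006, 0, 0.003], "rot": [0, 0, 0]},
    {"gripper": -0.2, "xyz": [0.006, 0, 0.003], "rot": [0, 0, 0]},
    {"gripper": -0.2, "xyz": [0.006, 0, 0.003], "rot": [0, 0, 0]},
    {"gripper": -0.2, "xyz": [0.006, 0, 0.003], "rot": [0, 0, 0]},
    {"gripper": -0.2, "xyz": [0.006, 0, 0.003], "rot": [0, 0, 0]}
  ]
}}

```text
t: 17.5
ee_pos: [0.5716, 0.3026, 0.0156]
eef_rot: [0.232, 3.133, 0.0]
contact_force: [0.0, 0.3, 0.5]
finger_gap: 0.0527
finger_force: 0.0
```

Call:
{"fn": "servo_tool", "kwargs": {
  "motion": [
    {"gripper": -0.2, "xyz": [0, 0, -0.03], "rot": [0, 0, 0]},
    {"gripper": -0.2, "xyz": [0, 0, -0.1], "rot": [0, 0, 0]},
    {"gripper": -0.2, "xyz": [0.04, 0, -0.2], "rot": [0, 0, 0]},
    {"gripper": -0.2, "xyz": [0.12, 0, -0.3], "rot": [0, 0, 0]},
    {"gripper": -0.2, "xyz": [0.22, 0, -0.4], "rot": [0, 0, 0]},
    {"gripper": -0.2, "xyz": [0.32, 0, -0.5], "rot": [0, 0, 0]},
    {"gripper": -0.2, "xyz": [0.4, 0, -0.6], "rot": [0, 0, 0]},
    {"gripper": 1, "xyz": [0.4, 0, -0.65], "rot": [0, 0, 0]},
    {"gripper": 1, "xyz": [0.4, 0, -0.65], "rot": [0, 0, 0]}
  ]
}}

```text
t: 18.4
ee_pos: [0.4532, 0.3216, 0.2135]
eef_rot: [0.229, 3.129, 0.006]
contact_force: [-0.3, 0.9, 0.0]
finger_gap: 0.0394
finger_force: 0.0
```

Run:
```python
from h import *
s=get_state();print(s['ee_pos'],s['finger_gap'],s['contact_force'])
shot('side','s4');shot('top','t4'); s=cv2.imread('pics/s4.png');t=cv2.imread('pics/t4.png')
w=lambda im,k,x,y,W,H:cv2.warpAffine(im,np.float32([[k,0,-k*x],[0,k,-k*y]]),(W,H),flags=cv2.INTER_CUBIC)
cv2.imwrite('pics/c5.png',np.hstack([w(s,6,215,135,480,400),w(t,8,195,185,320,400)]))
y=np.radians(-8.4);ax=np.array([np.cos(y),np.sin(y),0]);m=np.array([.6045,.2975,0])
for z in(.034,.01):
    p=m-ax*.06+[0,0,z]; print('plain end',(w2px('side',p)-[215,135])*6,(w2px('top',p)-[195,185])*8+[480,0])
# treadle pad: base centre, yaw -8.5; hinge x=+55 -> pad at about -48 (up)
c=np.array([.6594,.0197,0]);y=np.radians(-8.5);ax=np.array([np.cos(y),np.sin(y),0]);print('pad',c-ax*.0455)
```

```text
[0.45320676 0.32163813 0.21354019] 0.039388601877396026 [-0.30660115  0.92699431  0.04414455]
plain end [140.27384556 187.41982562] [608.06472031 311.06109791]
plain end [142.20544865 219.70729895] [615.12718676 313.23081767]
pad [0.61439978 0.02642533 0.        ]
```

View pics/c5.png

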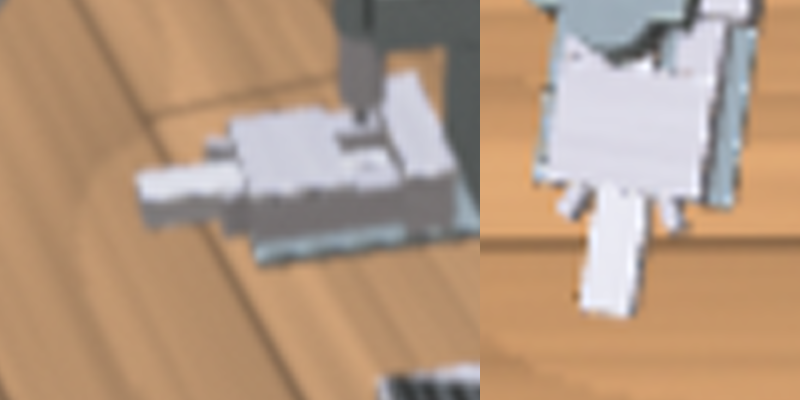

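The key is home and flat: plain end seen at (607,312) from the top, predicted (608,311), and at (140,188) from the side. Next is the treadle.

Run:
```python
from h import *
plan((.6135,.0266,.12),171.5)
```

```text
xyz [-0.6728, -0.8879, 0.3026] rot [0.0002, 0.0006, 0.0001]
```

Call:
{"fn": "servo_tool", "kwargs": {
  "motion": [
    {"gripper": 1, "xyz": [-0.03, -0.09, 0], "rot": [0, 0, 0]},
    {"gripper": 1, "xyz": [-0.08, -0.2, 0], "rot": [0, 0, 0]},
    {"gripper": 1, "xyz": [-0.16, -0.32, 0], "rot": [0, 0, 0]},
    {"gripper": 1, "xyz": [-0.25, -0.44, 0], "rot": [0, 0, 0]},
    {"gripper": 1, "xyz": [-0.35, -0.56, 0], "rot": [0, 0, 0]},
    {"gripper": 1, "xyz": [-0.45, -0.68, 0.05], "rot": [0, 0, 0]},
    {"gripper": 1, "xyz": [-0.55, -0.78, 0.12], "rot": [0, 0, 0]},
    {"gripper": 1, "xyz": [-0.63, -0.85, 0.2], "rot": [0, 0, 0]},
    {"gripper": 1, "xyz": [-0.673, -0.888, 0.26], "rot": [0, 0, 0]},
    {"gripper": 1, "xyz": [-0.673, -0.888, 0.3], "rot": [0, 0, 0]}
  ]
}}

```text
t: 19.5
ee_pos: [0.6133, 0.0224, 0.1171]
eef_rot: [-0.241, -3.13, 0.004]
contact_force: [0.3, -0.0, 0.2]
finger_gap: 0.0003
finger_force: 0.0
```

Run:
```python
from h import *
plan((.6135,.0266,.07),171.5); s=get_state();print(s['ee_pos'],s['finger_gap'])
shot('side','s5')
cv2.imwrite('pics/c6.png',cv2.warpAffine(cv2.imread('pics/s5.png'),np.float32([[6,0,-6*230],[0,6,-6*150]]),(600,540),flags=cv2.INTER_CUBIC))
print((w2px('side',(.6135,.0266,.065))-[230,150])*6)
```

```text
xyz [0.0012, 0.0143, 0.157] rot [-0.0019, -0.0016, -0.0035]
[0.61333835 0.0224398  0.11710737] 0.000331759091367513
[341.30593583 329.18759697]
```

View pics/c6.png

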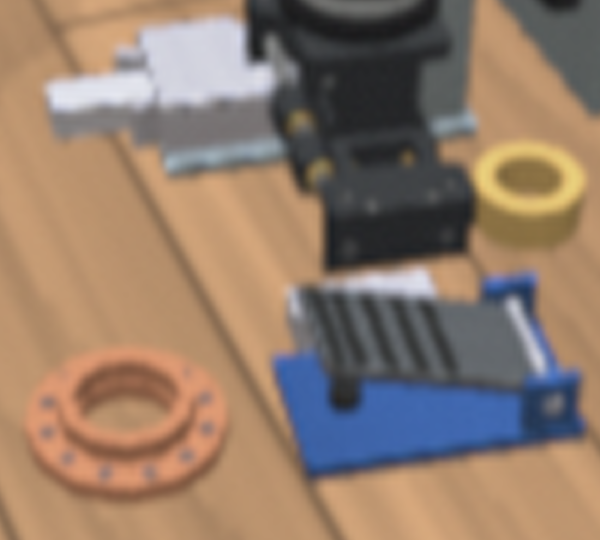

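The predicted pad point (341,329) lies on the tread near its free end, on the centre line. I'll press in steps and watch the force.

Call:
{"fn": "servo_tool", "kwargs": {
  "motion": [
    {"gripper": 1, "xyz": [0.001, 0.014, 0.03], "rot": [0, 0, 0]},
    {"gripper": 1, "xyz": [0.001, 0.014, 0.08], "rot": [0, 0, 0]},
    {"gripper": 1, "xyz": [0.001, 0.014, 0.13], "rot": [0, 0, 0]},
    {"gripper": 1, "xyz": [0.001, 0.014, 0.16], "rot": [0, 0, 0]},
    {"gripper": 1, "xyz": [0.001, 0.014, 0.18], "rot": [0, 0, 0]},
    {"gripper": 1, "xyz": [0.001, 0.014, 0.2], "rot": [0, 0, 0]},
    {"gripper": 1, "xyz": [0.001, 0.014, 0.22], "rot": [0, 0, 0]},
    {"gripper": 1, "xyz": [0.001, 0.014, 0.24], "rot": [0, 0, 0]},
    {"gripper": 1, "xyz": [0.001, 0.014, 0.255], "rot": [0, 0, 0]},
    {"gripper": 1, "xyz": [0.001, 0.014, 0.26], "rot": [0, 0, 0]}
  ]
}}

```text
t: 20.55
ee_pos: [0.6119, 0.0316, 0.0425]
eef_rot: [-0.231, -3.13, 0.0]
contact_force: [-4.7, 0.9, 8.2]
finger_gap: 0.0006
finger_force: 3.8
```

Call:
{"fn": "servo_tool", "kwargs": {
  "motion": [
    {"gripper": 1, "xyz": [0, 0, 0.008], "rot": [0, 0, 0]},
    {"gripper": 1, "xyz": [0, 0, 0.014], "rot": [0, 0, 0]},
    {"gripper": 1, "xyz": [0, 0, 0.02], "rot": [0, 0, 0]},
    {"gripper": 1, "xyz": [0, 0, 0.025], "rot": [0, 0, 0]},
    {"gripper": 1, "xyz": [0, 0, 0.025], "rot": [0, 0, 0]}
  ]
}}

```text
t: 21.05
ee_pos: [0.6114, 0.0317, 0.0364]
eef_rot: [-0.231, -3.13, 0.001]
contact_force: [-7.1, 0.6, 15.8]
finger_gap: 0.0001
finger_force: 8.0
```

Call:
{"fn": "servo_tool", "kwargs": {
  "motion": [
    {"gripper": 1, "xyz": [0, 0, 0.005], "rot": [0, 0, 0]},
    {"gripper": 1, "xyz": [0, 0, 0.008], "rot": [0, 0, 0]},
    {"gripper": 1, "xyz": [0, 0, 0.01], "rot": [0, 0, 0]},
    {"gripper": 1, "xyz": [0, 0, 0.01], "rot": [0, 0, 0]},
    {"gripper": 1, "xyz": [0, 0, 0.01], "rot": [0, 0, 0]},
    {"gripper": 1, "xyz": [0, 0, 0.01], "rot": [0, 0, 0]},
    {"gripper": 1, "xyz": [0, 0, 0.01], "rot": [0, 0, 0]}
  ]
}}

```text
t: 21.75
ee_pos: [0.6114, 0.0317, 0.0358]
eef_rot: [-0.231, -3.13, 0.002]
contact_force: [-13.2, 0.2, 34.8]
finger_gap: 0.0006
finger_force: 17.4
```

The treadle is at its stop: the force climbs sharply with no further travel. I'll hold briefly and release.

Call:
{"fn": "servo_tool", "kwargs": {
  "motion": [
    {"gripper": 1, "xyz": [0, 0, -0.005], "rot": [0, 0, 0]},
    {"gripper": 1, "xyz": [0, 0, -0.005], "rot": [0, 0, 0]},
    {"gripper": 1, "xyz": [0, 0, -0.005], "rot": [0, 0, 0]},
    {"gripper": 1, "xyz": [0, 0, -0.005], "rot": [0, 0, 0]},
    {"gripper": 1, "xyz": [0, 0, -0.03], "rot": [0, 0, 0]},
    {"gripper": 1, "xyz": [0, 0, -0.07], "rot": [0, 0, 0]},
    {"gripper": 1, "xyz": [0, 0, -0.12], "rot": [0, 0, 0]},
    {"gripper": 1, "xyz": [0, 0, -0.2], "rot": [0, 0, 0]},
    {"gripper": 1, "xyz": [0, 0, -0.32], "rot": [0, 0, 0]},
    {"gripper": 1, "xyz": [0, 0, -0.45], "rot": [0, 0, 0]}
  ]
}}

```text
t: 22.75
ee_pos: [0.6128, 0.0308, 0.1677]
eef_rot: [-0.232, -3.131, 0.001]
contact_force: [1.2, -0.2, -0.0]
finger_gap: 0.0005
finger_force: 0.0
```

Call:
{"fn": "servo_tool", "kwargs": {
  "motion": [
    {"gripper": 1, "xyz": [0.1, 0, -0.1], "rot": [0, 0, 0]},
    {"gripper": 1, "xyz": [0.2, 0, -0.2], "rot": [0, 0, 0]},
    {"gripper": 1, "xyz": [0.3, 0, -0.2], "rot": [0, 0, 0]},
    {"gripper": 1, "xyz": [0.4, 0, -0.2], "rot": [0, 0, 0]},
    {"gripper": 1, "xyz": [0.4, 0, -0.2], "rot": [0, 0, 0]},
    {"gripper": 1, "xyz": [0.4, 0, -0.2], "rot": [0, 0, 0]},
    {"gripper": 1, "xyz": [0.4, 0, -0.2], "rot": [0, 0, 0]}
  ]
}}

```text
t: 23.45
ee_pos: [0.4961, 0.0487, 0.2271]
eef_rot: [0.233, 3.131, 0.001]
contact_force: [0.2, -0.3, -0.4]
finger_gap: 0.0006
finger_force: 0.0
```

Run:
```python
from h import *
s=get_state();print(s['ee_pos'],s['contact_force'],s['t'])
shot('side','s6')
cv2.imwrite('pics/c7.png',cv2.warpAffine(cv2.imread('pics/s6.png'),np.float32([[5,0,-5*215],[0,5,-5*110]]),(800,600),flags=cv2.INTER_CUBIC))
```

```text
[0.49610985 0.04868333 0.22714239] [ 0.22671647 -0.29418271 -0.35506016] 23.45
```

View pics/c7.png

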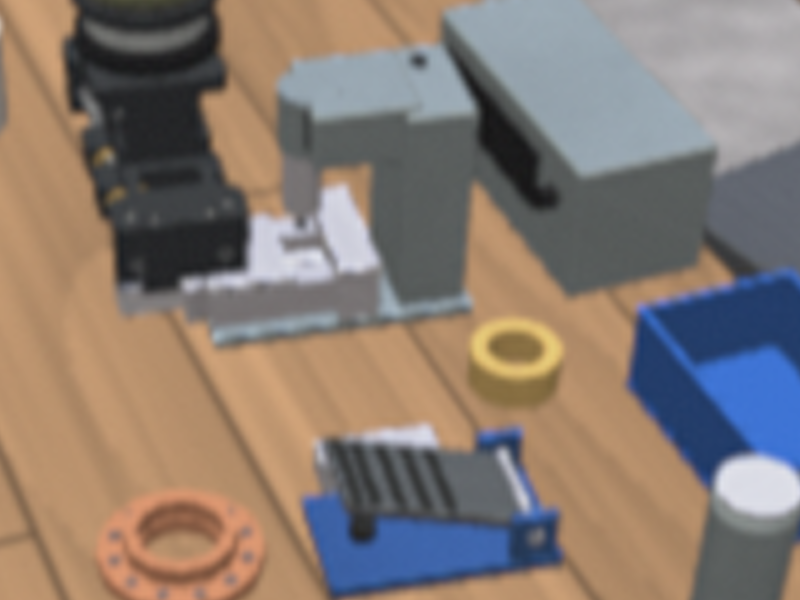

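The treadle is back up (plate raised at about (345,460)), the loaded key is still in place (plain end at about (125,295)), and the bystanders in view have not moved. I'm handing in.

```bash
python3 -c "
from rig import *
print(hand_in())"
```

```text
the job is handed in; nothing more can be done
None
```

I loaded the tang key fully home in the nest and released it, pressed the treadle to its stop and let it spring back up, then handed the job in at about 23 s; no verdict was returned.

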